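# Stand the long-necked vase in its ring

## Task

In this pottery workshop three round-bottomed terracotta pots sit in the drying board. Take the one with the long narrow neck and stand it upright in the larger of the two black ring stands on the plywood board, setting it down into the ring rather than dropping it, and let go. Leave the other two pots where they sit.

Things in the scene. Friction and masses are not known exactly. Their poses are not given: they have to be found in the camera images.
- vase: Terracotta vase 118 mm tall: a ball 60 mm across, no flat foot, with a straight round neck 24 mm in diameter, free from 60 to 118 mm above the origin. 0.12 to 0.24 kg, centre of mass 3 mm under the ball's centre. Origin: lowest point of the ball; z up the neck. Starts upright, sunk 10 mm in one of three holes 115 mm apart in a fixed wooden board 18 mm thick, 100 x 345 mm.
- ring: Larger black ring stand, loose, 0.15 kg, flat on an 8 mm plywood board: 68 mm outside, 44 mm opening, 22 mm high. Origin: centre of its underside; z up. The ball rests on its upper inner edge: seated, the vase's origin is 13 mm above the ring's. A smaller black ring (44 mm outside, 14 mm high) lies 80 mm or more away, centre to centre.
- short_pot: Terracotta pot in another hole of the drying board: the same 60 mm ball, with a wide short neck (36 mm diameter), 70 mm tall. To be left alone. Origin: lowest point of the ball; z up.
- round_pot: Terracotta pot in the third hole of the drying board: the same 60 mm ball with only a low wide collar (42 mm diameter, 9 mm high), 60 mm tall. To be left alone. Origin: lowest point of the ball; z up.
Not all that is in view belongs to the job. Leave any purple look-alike of the vase alone.

How it is judged:
On the way, in this order (a step that is already met when the one before it is completed fails the run):
1. the vase is lifted clear of the drying board, held in the fingers (height (world z) of vase above 0.035 m and contact force between the fingers and vase above 0.5 N), for 0.1 s.
2. the vase is let down into the ring while still held: within 10 mm of its seated height and 12 mm of the ring's centre (horizontal distance between vase and ring below 0.012 m and z of vase in the frame of ring below 0.023 m and contact force between the fingers and vase above 0.5 N), for 0.1 s.
At the end, for the whole second after the job is handed in: The vase rests released in the larger ring: lowest point within 12 mm of the ring's axis and 7 to 18 mm above its underside, neck within 12 degrees of vertical, ring flat (4.5 degrees). The other two pots are within 20 mm of their start and lean under 20 degrees (horizontal distance between vase and ring below 0.012 m and z of vase in the frame of ring between 0.007 and 0.018 m and angle between vase's own z axis and vertical below 0.21 rad and angle between ring's own z axis and vertical below 0.08 rad and linear speed of vase below 0.02 m/s and distance of each of short_pot, round_pot from where it was at the start of the episode below 0.02 m and angle between each of short_pot, round_pot's own z axis and vertical below 0.35 rad); the robot touches nothing.
It fails at once if another pot is knocked out of its place (moved over 25 mm) (distance of any of short_pot, round_pot from where it was at the start of the episode above 0.025 m).
It also fails if it takes over 38 s, if anything falls off the work surface, if the arm or the gripper's body presses on something with over 40 N, if the wrist force passes 120 N, or if a joint passes its speed limit or range.

## Robot

A 7-joint arm with a two-finger parallel gripper is mounted at the origin on the work surface. World frame = base frame: x ahead of the robot, y to its left, z up, the work surface at z = 0. Lengths are in m, angles in rad, forces in N, time in s.
With the tool pointing down it reaches from about 0.4 to 0.875 m from the base axis. Payload 19.3 kg.
Tool frame: the origin (TCP) lies midway between the tips of the shut fingers; the grasp point (between the pads) lies 19 mm behind it (tcp_to_grasp is the z of the grasp point in the tool frame, in m); z points along the fingers, y is the line along which they close (so a half turn about z gives the same grasp; the last joint's range is limited). The gripper opens to 85 mm and grips with 20 to 120 N. Pads are 22 mm wide; open, the fingers measure 114 mm over their backs; the gripper's body (76 mm by 85 mm) begins 54 mm behind the grasp point. The pads swing forward as they close: fully open they stand 13 mm farther back than shut.
Start: joints at [1.155, 0.521, -0.036, 1.599, 0.021, 1.021, -0.113], TCP at [0.212, -0.588, 0.231] pointing down, gripper open.
Joint ranges: [-2.91, 2.91], [-0.3, 2.13], [-1.5, 1.42], [0.17, 2.43], [-1.26, 4.41], [0.16, 1.93], [-2.52, 2.52]. Speed limits (rad/s): [1.89, 1.89, 2.39, 2.39, 3.01, 3.01, 3.01].

## Interface

Orientations are given as [roll, pitch, yaw] about the fixed x, y, z axes, in that order (R = Rz(yaw) Ry(pitch) Rx(roll)).
In Python, from workcell import * gives the robot as it stands.
- The arm moves only by the tool send_rows, never from a script. Its argument "increments" is a list of rows, each a list of 3 entries, a list of its own where there are three numbers: the shift along the tool's x, y, z in mm, then the turn, a rotation vector about the tool's x, y, z in degrees, then the gripper's target within -1 to 1 (fully open at 1, half-way at 0, shut at -1). In form: [[[x, y, z], [wx, wy, wz], grip], ...]. A call has 1 to 10 rows; each row is the pose to reach, as a shift and turn from the pose commanded when the call began, along the tool's axes at that moment; what a row does not reach only later rows make up. A row lasts 1/10 s, in which the tool goes at most 50 mm and 8.59 degrees, less where a joint would pass 70% of its speed; a pose out of reach is approached as far as the arm can. A call with a gripper value outside its range is refused whole. The fingers move at their own pace and stop on an object; "newtons" is the grip in N (left out, the last holds). Time passes only in rows, so rows that repeat a pose let the fingers close. It gives the time, the measured TCP pose, the force, the opening and the grip force at its end, in the units of the state.
- observe(): the state, without advancing time (a new reading comes with each control period).
- grab_frame(name): name is "side" or "top"; returns the picture (420x560x3 uint8, blue, green, red); there is no depth.
- camera_params(name): a dict with "fovy" (degrees; the focal length in pixels is half the picture's height over the tangent of half this angle, whatever the lens; pixels are square), "cx", "cy" (the principal point, pixels), "distortion" ([k1, k2, p1, p2, k3] as OpenCV has them; the pictures are not rectified), "extrinsics" (4x4, takes a point from world to camera coordinates). Camera axes: x right, y down, z forward; pixel columns grow to the right and rows downward; lengths in m; the calibration is good to about 2 mm. A picture is of the moment at which its call begins. camera_params takes no time and is no camera call.
- job_done(): hands the job in; it is judged then, once.
The state is a dict: "clock": time; "qpos": joint angles; "qd": joint speeds; "joint_efforts": joint torques, N m; "position": TCP position; "tool_rot": TCP orientation; "force": force on the tool from outside, world axes, zero at the start; "moment": the same for the moment, N m; "grip_width": finger opening in m; "finger_force": force on a finger pad.
Only numpy, scipy, OpenCV 4.12 (cv2) and the standard library are available. Lean on these libraries where they do the work, as an engineer would, in place of code of your own. Each camera call takes 0.05 s, during which the arm holds its last target. There are 200 camera calls.

## Working session

There is one attempt and no reset: what is moved stays moved. The work goes in short steps, Python scripts to look and compute and a tool call to move; the robot and the scene stay as the last step left them, time stands still between calls to the robot, and variables do not carry over. Pictures are saved under pics/ and viewed, at most 10 in all, crops included, and the job is handed in when it is done.

Besides the shell and the picture viewer there is one more tool, called after ">>>" as name(argument=value, ...), one argument or row to a line, values as JSON. send_rows: Moves the arm, as the interface text tells. Its arguments: {"type":"object","properties":{"increments":{"type":"array"},"newtons":{"type":"number"}},"required":["increments"]}

```bash
mkdir -p pics; python3 - <<'E'
from workcell import *
import cv2
for n in("side","top"):
    cv2.imwrite(f"pics/{n}0.png",grab_frame(n)); print(n,camera_params(n))
print(observe())
E
```

```text
side {'fovy': 48.34178513347034, 'cx': 279.41460325618806, 'cy': 211.3323740855104, 'distortion': array([-0.07748458,  0.        ,  0.        ,  0.        ,  0.        ]), 'extrinsics': array([[-0.8222183 , -0.56872437, -0.02257567,  0.43978606],
       [-0.35569375,  0.54439076, -0.75968458,  0.21824126],
       [ 0.44434112, -0.61659654, -0.64989975,  0.89172077],
       [ 0.        ,  0.        ,  0.        ,  1.        ]])}
top {'fovy': 50.614576748628096, 'cx': 270.3823581936515, 'cy': 207.9178996170884, 'distortion': array([-0.05669722,  0.        ,  0.        ,  0.        ,  0.        ]), 'extrinsics': array([[-0.01710227, -0.99978613, -0.01162818,  0.00497003],
       [-0.98433501,  0.01887676, -0.17529475,  0.53800249],
       [ 0.17547677,  0.00844809, -0.98444732,  1.00139365],
       [ 0.        ,  0.        ,  0.        ,  1.        ]])}
{'clock': 0.1, 'qpos': array([ 1.1548157 ,  0.52196289, -0.03631968,  1.59991217,  0.02118669,
        1.02111399, -0.11279691]), 'qd': array([ 0.00092233, -0.00113122, -0.00064514, -0.00102749, -0.00153016,
       -0.00183115, -0.00049398]), 'joint_efforts': array([ 6.98355987e-03, -9.28481054e+01,  1.98537380e+00, -3.70533800e+01,
        1.81990763e-02,  5.31634694e-03, -9.85140400e-05]), 'position': array([ 0.21170247, -0.58774676,  0.230792  ]), 'tool_rot': array([-3.14058265e+00,  6.28402033e-05,  3.45758384e-01]), 'force': array([-0.30036371, -0.11593886,  0.01862028]), 'moment': array([ 0.0361259 , -0.04502116,  0.00842406]), 'finger_force': 0.0, 'grip_width': 0.0855983435157309}
```

View pics/side0.png

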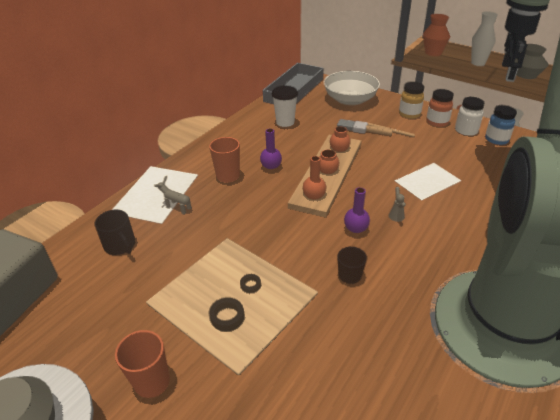

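View pics/top0.png

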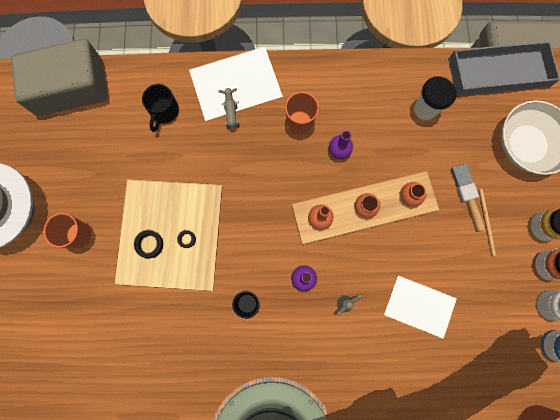

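```bash
cat > h.py <<'E'
import numpy as np, cv2
from workcell import camera_params
def cam(n):
    p=camera_params(n); f=210/np.tan(np.radians(p["fovy"])/2)
    return np.array([[f,0,p["cx"]],[0,f,p["cy"]],[0,0,1]]),p["distortion"],p["extrinsics"]
def ray(n,uv):
    K,D,E=cam(n); q=cv2.undistortPoints(np.float64(uv).reshape(-1,1,2),K,D)[:,0]
    return -E[:3,:3].T@E[:3,3], np.c_[q,np.ones(len(q))]@E[:3,:3]
def onplane(n,uv,z):
    c,d=ray(n,uv); return c+d*((z-c[2])/d[:,2])[:,None]
def proj(n,X):
    K,D,E=cam(n); return cv2.projectPoints(np.float64(X).reshape(-1,1,3),cv2.Rodrigues(E[:3,:3])[0],E[:3,3],K,D)[0][:,0]
E
python3 - <<'E'
from h import *
s=cv2.imread("pics/side0.png");t=cv2.imread("pics/top0.png")
a=cv2.resize(t[160:260,290:390],None,fx=4,fy=4,interpolation=2);b=cv2.resize(s[120:220,270:370],None,fx=4,fy=4,interpolation=2)
cv2.imwrite("pics/v.png",np.hstack([a,b]))
a=cv2.resize(t[210:280,120:210],None,fx=4.4,fy=4.4,interpolation=2);b=cv2.resize(s[270:340,190:280],None,fx=4.4,fy=4.4,interpolation=2)
cv2.imwrite("pics/r.png",np.hstack([a,b]))
for n,uv in(("top",(320,212)),("top",(148,243)),("top",(186,239))): print(onplane(n,[uv],.126 if uv[0]==320 else .03))
for n,g in(("top",t),("side",s)):
    m=(g.max(2)<60).astype(np.uint8)
    cn,_=cv2.findContours(m,cv2.RETR_EXTERNAL,cv2.CHAIN_APPROX_NONE)
    for c in cn:
        (x,y),r=cv2.minEnclosingCircle(c)
        if (n=="top" and 110<x<215 and 180<y<290) or (n=="side" and 170<x<280 and 250<y<340):
            if r<4: continue
            p=onplane(n,c[:,0]+0.,.03); C,_=ray(n,[(0,0)])
            print(n,x,y,r)
            ctr=p[:,:2].mean(0)
            u=ctr-C[:2];u/=np.linalg.norm(u)
            q=p[(p[:,:2]-ctr)@u>0][:,:2]
            from scipy.optimize import least_squares
            R=.034 if r>(12 if n=='top' else 14) else .022
            f=least_squares(lambda v:np.hypot(*(q-v).T)-R,ctr)
            print(ctr,f.x,np.sqrt(np.mean(f.fun**2)))
            f=least_squares(lambda v:np.hypot(*(q-v[:2]).T)-v[2],[*ctr,R]);print("free",f.x)
E
```

```text
[[ 0.51292169 -0.11333808  0.126     ]]
[[0.46167337 0.28897065 0.03      ]]
[[0.4697583  0.19773452 0.03      ]]
top 186.3473358154297 238.9809112548828 8.876620292663574
[0.47018408 0.19708892] [0.46856422 0.19506208] 0.0014090458165171207
free [0.47063658 0.19841752 0.01895535]
top 148.23684692382812 243.7105255126953 14.254656791687012
[0.45937388 0.28810706] [0.45898653 0.28726502] 0.001468722049424486
free [0.46033547 0.2908666  0.03102269]
```

View pics/v.png

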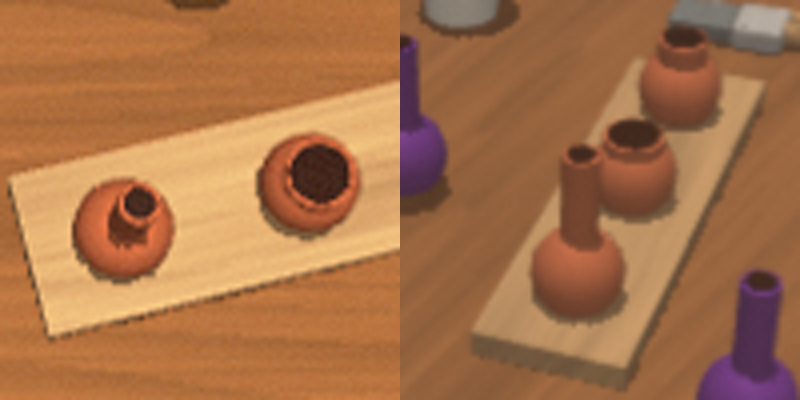

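View pics/r.png

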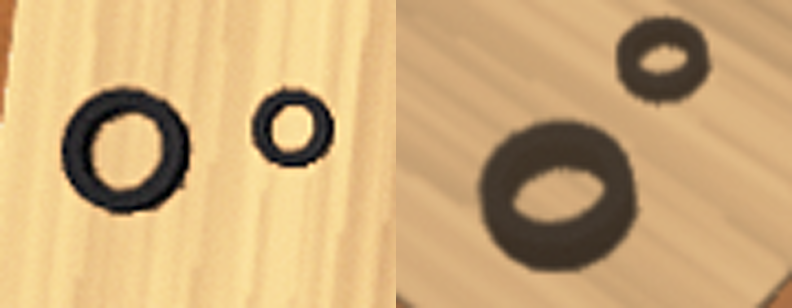

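Crops: vase rim at top-view about (325,211), ball centre (320.5,217); side rim about (315,158). Large ring top-view about (148,243.5), side (226,313); the smaller lies at (186,239).

```bash
python3 - <<'E'
from h import *
s=cv2.imread("pics/side0.png");t=cv2.imread("pics/top0.png")
def fillc(m,near):
    cn,_=cv2.findContours(m.astype(np.uint8),cv2.RETR_EXTERNAL,cv2.CHAIN_APPROX_NONE)
    cn=[c for c in cn if cv2.pointPolygonTest(c,near,True)>-8 and len(c)>15]
    c=max(cn,key=cv2.contourArea);M=np.zeros(m.shape,np.uint8);cv2.drawContours(M,[c],-1,1,-1)
    return np.argwhere(M)[:,::-1].mean(0),M.sum()
for n,g,near in(("top",t,(148,243)),("side",s,(226,313)),("top",t,(186,239)),("side",s,(250,283))):
    u,a=fillc(g.max(2)<110,near); print("ring",n,u,a,onplane(n,[u],.019 if near[0] in(148,226) else .015)[0])
uv=lambda x,y,x0,y0:((x+.5)/4-.5+x0,(y+.5)/4-.5+y0)
rt=uv(140,203,290,160);rs=uv(581-400,154,270,120)
print("rim",onplane("top",[rt],.126),onplane("side",[rs],.126))
bt=uv(123,229,290,160);bs=uv(578-400,271,270,120)
print("ball",onplane("top",[bt],.038),onplane("side",[bs],.038))
sp=uv(310,184,290,160);print("pot2 ball",onplane("top",[sp],.038))
# predicted rim pixel extents for check
E
```

```text
ring top [148.1885626  243.92581144] 647 [0.4605552  0.29161527 0.019     ]
ring side [226.41640043 314.1171459 ] 939 [0.45801184 0.29114932 0.019     ]
ring top [186.16334661 238.88047809] 251 [0.47169604 0.20036068 0.015     ]
ring side [250.14556962 283.12658228] 316 [0.46975039 0.20017706 0.015     ]
rim [[ 0.51631717 -0.12354796  0.126     ]] [[ 0.51340004 -0.12254868  0.126     ]]
ball [[ 0.51583753 -0.12299407  0.038     ]] [[ 0.51308419 -0.12280317  0.038     ]]
pot2 ball [[ 0.54083711 -0.23562477  0.038     ]]
```

>>> send_rows(
  increments=[
    [[20, -15, 0], [0, 0, -3], 1],
    [[60, -45, 0], [0, 0, -8], 1],
    [[100, -75, 5], [0, 0, -14], 1],
    [[150, -113, 10], [0, 0, -20], 1],
    [[200, -151, 15], [0, 0, -26], 1],
    [[250, -189, 20], [0, 0, -32], 1],
    [[300, -227, 25], [0, 0, -38], 1],
    [[350, -265, 30], [0, 0, -44], 1],
    [[400, -303, 30], [0, 0, -50], 1],
    [[430, -325, 30], [0, 0, -55], 1],
  ],
  newtons=30,
)

```text
clock: 1.1
position: [0.4711, -0.1891, 0.2029]
tool_rot: [-3.141, 0.0, 1.31]
force: [1.0, -1.0, 0.7]
grip_width: 0.0855
finger_force: 0.0
```

>>> send_rows(
  increments=[
    [[0, 0, 0], [0, 0, 0], 1],
    [[0, 0, 0], [0, 0, 0], 1],
    [[0, 0, 0], [0, 0, 0], 1],
  ],
)

```text
clock: 1.4
position: [0.4699, -0.1917, 0.2029]
tool_rot: [-3.141, 0.0, 1.304]
force: [-0.0, -0.5, 0.1]
grip_width: 0.0853
finger_force: 0.0
```

>>> send_rows(
  increments=[
    [[20, 6, 0], [0, 0, 0], 1],
    [[50, 16, 0], [0, 0, 0], 1],
    [[70, 22, 0], [0, 0, 0], 1],
    [[78, 25, 0], [0, 0, 0], 1],
    [[78, 25, 0], [0, 0, 0], 1],
    [[78, 25, 0], [0, 0, 0], 1],
    [[78, 25, 0], [0, 0, 0], 1],
  ],
)

```text
clock: 2.1
position: [0.5144, -0.1236, 0.2031]
tool_rot: [-3.141, 0.001, 1.304]
force: [-0.1, -0.5, -0.6]
grip_width: 0.0852
finger_force: 0.0
```

```bash
python3 - <<'E'
from workcell import *
from h import *
s=grab_frame("side");t=grab_frame("top")
p=proj("top",[[.5145,-.123,.126]])[0].astype(int);q=proj("side",[[.5145,-.123,.126]])[0].astype(int);print(p,q,observe()["position"])
f=lambda g,p:cv2.resize(g[p[1]-60:p[1]+60,p[0]-60:p[0]+60],None,fx=3.3,fy=3.3,interpolation=2)
cv2.imwrite("pics/a1.png",np.hstack([f(t,p),f(s,q)]))
E
```

```text
[324 211] [314 157] [ 0.51465537 -0.12319895  0.20312064]
```

View pics/a1.png

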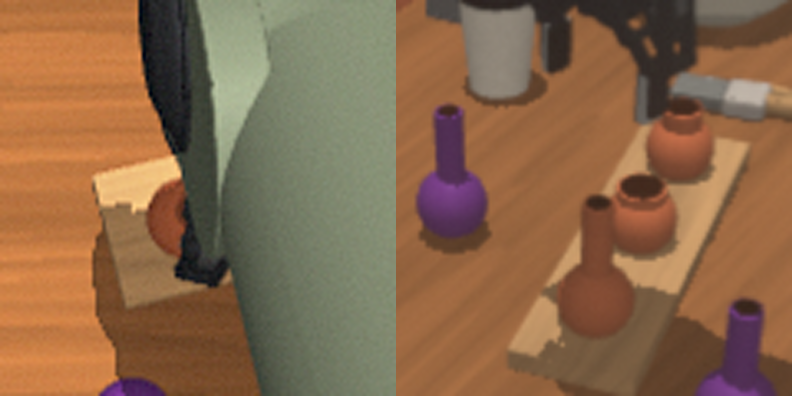

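The fingers (side crop columns ~555 and ~652) straddle the neck (598). Going down, then closing.

>>> send_rows(
  increments=[
    [[0, 0, 20], [0, 0, 0], 1],
    [[0, 0, 55], [0, 0, 0], 1],
    [[0, 0, 90], [0, 0, 0], 1],
    [[0, 0, 110], [0, 0, 0], 1],
    [[0, 0, 117], [0, 0, 0], 1],
    [[0, 0, 117], [0, 0, 0], 1],
    [[0, 0, 117], [0, 0, 0], 1],
  ],
)

```text
clock: 2.9
position: [0.5156, -0.1225, 0.0871]
tool_rot: [3.14, -0.0, 1.305]
force: [0.9, -0.3, 0.6]
grip_width: 0.0854
finger_force: 0.0
```

>>> send_rows(
  increments=[
    [[0, 0, 0], [0, 0, 0], 0.3],
    [[0, 0, 0], [0, 0, 0], 0.0],
    [[0, 0, 0], [0, 0, 0], -0.2],
    [[0, 0, 0], [0, 0, 0], -0.4],
    [[0, 0, 0], [0, 0, 0], -0.6],
    [[0, 0, 0], [0, 0, 0], -0.8],
    [[0, 0, 0], [0, 0, 0], -1],
    [[0, 0, 0], [0, 0, 0], -1],
    [[0, 0, 0], [0, 0, 0], -1],
    [[0, 0, 0], [0, 0, 0], -1],
  ],
  newtons=40,
)

```text
clock: 3.9
position: [0.5154, -0.1223, 0.0863]
tool_rot: [3.141, -0.0, 1.306]
force: [2.1, -0.6, 5.0]
grip_width: 0.0232
finger_force: 39.0
```

>>> send_rows(
  increments=[
    [[0, 0, -5], [0, 0, 0], -1],
    [[0, 0, -20], [0, 0, 0], -1],
    [[0, 0, -45], [0, 0, 0], -1],
    [[0, 0, -75], [0, 0, 0], -1],
    [[0, 0, -95], [0, 0, 0], -1],
    [[0, 0, -100], [0, 0, 0], -1],
    [[0, 0, -100], [0, 0, 0], -1],
  ],
)

```text
clock: 4.6
position: [0.5149, -0.1223, 0.1862]
tool_rot: [3.141, 0.0, 1.306]
force: [0.1, -0.9, -1.6]
grip_width: 0.0233
finger_force: 39.4
```

>>> send_rows(
  increments=[
    [[10, -4, 0], [0, 0, 0], -1],
    [[35, -15, 0], [0, 0, 0], -1],
    [[70, -29, 0], [0, 0, 0], -1],
    [[110, -46, 0], [0, 0, 0], -1],
    [[150, -63, 0], [0, 0, 0], -1],
    [[190, -80, 0], [0, 0, 0], -1],
    [[230, -97, 0], [0, 0, 0], -1],
    [[270, -114, 0], [0, 0, 0], -1],
    [[305, -128, 0], [0, 0, 0], -1],
    [[325, -137, 0], [0, 0, 0], -1],
  ],
)

```text
clock: 5.6
position: [0.466, 0.231, 0.185]
tool_rot: [-3.14, -0.0, 1.309]
force: [0.1, -1.4, -1.7]
grip_width: 0.0231
finger_force: 39.3
```

>>> send_rows(
  increments=[
    [[0, 0, 0], [0, 0, 0], -1],
    [[0, 0, 0], [0, 0, 0], -1],
    [[0, 0, 0], [0, 0, 0], -1],
  ],
)

```text
clock: 5.9
position: [0.4677, 0.2265, 0.1854]
tool_rot: [-3.141, 0.001, 1.305]
force: [1.1, -0.3, -0.9]
grip_width: 0.023
finger_force: 39.4
```

>>> send_rows(
  increments=[
    [[15, -6, 0], [0, 0, 0], -1],
    [[40, -17, 10], [0, 0, 0], -1],
    [[55, -23, 25], [0, 0, 0], -1],
    [[60, -25, 40], [0, 0, 0], -1],
    [[60, -25, 48], [0, 0, 0], -1],
    [[60, -25, 50], [0, 0, 0], -1],
    [[60, -25, 50], [0, 0, 0], -1],
    [[60, -25, 50], [0, 0, 0], -1],
  ],
)

```text
clock: 6.7
position: [0.4601, 0.2912, 0.1366]
tool_rot: [3.141, -0.0, 1.305]
force: [0.2, 0.6, -1.6]
grip_width: 0.0228
finger_force: 39.4
```

```bash
python3 - <<'E'
from workcell import *
from h import *
s=grab_frame("side");t=grab_frame("top");cv2.imwrite("pics/s2raw.png",s);cv2.imwrite("pics/t2raw.png",t)
print(observe()["position"])
p=proj("top",[[.459,.291,.05]])[0].astype(int);q=proj("side",[[.459,.291,.05]])[0].astype(int);print(p,q)
f=lambda g,p:cv2.resize(g[p[1]-50:p[1]+50,p[0]-50:p[0]+50],None,fx=4,fy=4,interpolation=2)
cv2.imwrite("pics/a2.png",np.hstack([f(t,p),f(s,q)]))
E
```

```text
[0.46002519 0.29149439 0.13666606]
[144 243] [224 303]
```

View pics/a2.png

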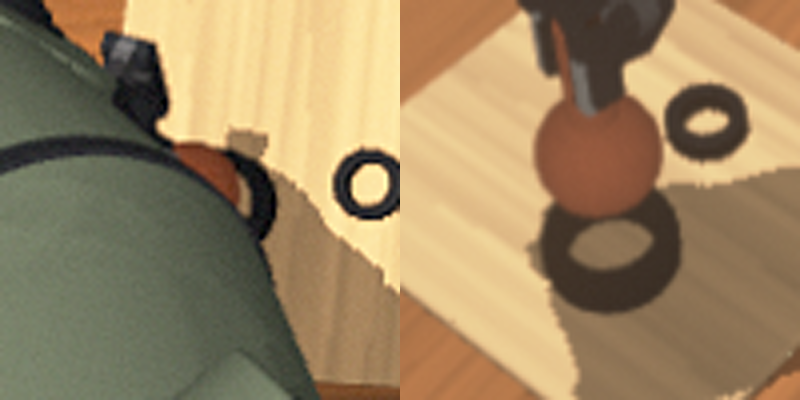

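The side crop shows the ball held above the ring at crop (598,153), the ring centred near (611,250) and still in place.

```bash
python3 - <<'E'
from h import *
s=cv2.imread("pics/s2raw.png")
h=cv2.cvtColor(s,cv2.COLOR_BGR2HSV)
m=((h[...,0]<11)|(h[...,0]>170))&(h[...,1]>110)&(h[...,2]>70)
m[:276]=0;m[330:]=0;m[:,:195]=0;m[:,250:]=0
n,l,st,c=cv2.connectedComponentsWithStats(m.astype(np.uint8));i=1+np.argmax(st[1:,4]);print(st[i],c[i])
for uv in((223.1,291),):
  print(onplane("side",[uv],.0885))
print("expected px",proj("side",[[.460,.2912,.0885]]))
E
```

```text
[208 276  31  32 707] [223.33097595 291.90381895]
[[0.45737391 0.29075772 0.0885    ]]
expected px [[221.85140611 290.53875887]]
```

>>> send_rows(
  increments=[
    [[0, 0, 8], [0, 0, 0], -1],
    [[0, 0, 17], [0, 0, 0], -1],
    [[0, 0, 24], [0, 0, 0], -1],
    [[0, 0, 29], [0, 0, 0], -1],
    [[0, 0, 32], [0, 0, 0], -1],
    [[0, 0, 34], [0, 0, 0], -1],
    [[0, 0, 35], [0, 0, 0], -1],
    [[0, 0, 35], [0, 0, 0], -1],
    [[0, 0, 35], [0, 0, 0], -1],
  ],
)

```text
clock: 7.7
position: [0.4597, 0.2919, 0.1013]
tool_rot: [3.141, -0.0, 1.306]
force: [-0.2, -1.3, -1.0]
grip_width: 0.023
finger_force: 39.4
```

>>> send_rows(
  increments=[
    [[0, 0, 1], [0, 0, 0], -1],
    [[0, 0, 1.5], [0, 0, 0], -1],
    [[0, 0, 2], [0, 0, 0], -1],
    [[0, 0, 2], [0, 0, 0], -1],
    [[0, 0, 2], [0, 0, 0], -1],
  ],
)

```text
clock: 8.2
position: [0.4599, 0.2919, 0.0993]
tool_rot: [3.141, -0.0, 1.306]
force: [1.0, 0.0, 2.6]
grip_width: 0.023
finger_force: 39.8
```

>>> send_rows(
  increments=[
    [[0, 0, 0.5], [0, 0, 0], -1],
    [[0, 0, 0.5], [0, 0, 0], -1],
    [[0, 0, 0.5], [0, 0, 0], -1],
  ],
  newtons=20,
)

```text
clock: 8.5
position: [0.46, 0.2921, 0.099]
tool_rot: [3.141, -0.001, 1.306]
force: [1.0, 1.0, 8.0]
grip_width: 0.0233
finger_force: 40.3
```

>>> send_rows(
  increments=[
    [[0, 0, 0], [0, 0, 0], -0.4],
    [[0, 0, 0], [0, 0, 0], -0.3],
    [[0, 0, 0], [0, 0, 0], -0.2],
    [[0, 0, 0], [0, 0, 0], 0],
    [[0, 0, 0], [0, 0, 0], 0.3],
    [[0, 0, 0], [0, 0, 0], 0.6],
    [[0, 0, 0], [0, 0, 0], 1],
    [[0, 0, 0], [0, 0, 0], 1],
    [[0, 0, 0], [0, 0, 0], 1],
  ],
)

```text
clock: 9.4
position: [0.4596, 0.2918, 0.0986]
tool_rot: [-3.142, 0.0, 1.306]
force: [-0.2, 0.8, 0.8]
grip_width: 0.0857
finger_force: 0.0
```

>>> send_rows(
  increments=[
    [[0, 0, -5], [0, 0, 0], 1],
    [[0, 0, -20], [0, 0, 0], 1],
    [[0, 0, -50], [0, 0, 0], 1],
    [[0, 0, -85], [0, 0, 0], 1],
    [[0, 0, -115], [0, 0, 0], 1],
    [[0, 0, -130], [0, 0, 0], 1],
    [[0, 0, -130], [0, 0, 0], 1],
    [[0, 0, -130], [0, 0, 0], 1],
  ],
)

```text
clock: 10.2
position: [0.4596, 0.2916, 0.2286]
tool_rot: [3.141, -0.0, 1.306]
force: [0.2, -0.3, -0.3]
grip_width: 0.0854
finger_force: 0.0
```

```bash
python3 - <<'E'
from workcell import *
from h import *
s=grab_frame("side");t=grab_frame("top")
print(observe()["position"],observe()["clock"])
cv2.imwrite("pics/a3.png",np.hstack([cv2.resize(s[240:350,170:290],None,fx=3.3,fy=3.3,interpolation=2),cv2.resize(s[110:220,260:380],None,fx=3.3,fy=3.3,interpolation=2)]))
E
```

```text
[0.45926069 0.29148397 0.22780575] 10.3
```

View pics/a3.png

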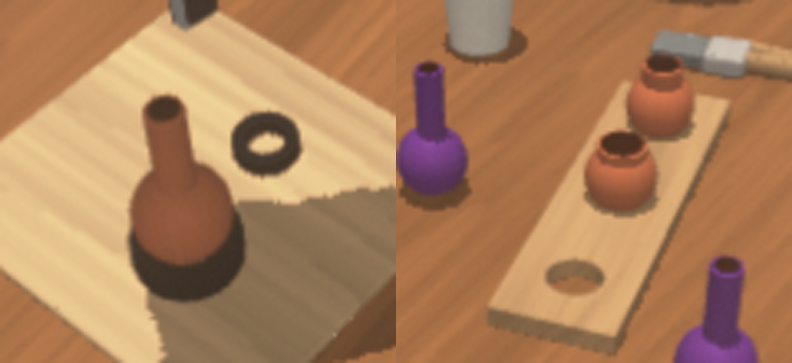

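The vase is seated in the large ring (rim at crop (165,106), ball (181,215)) and the other two pots are undisturbed. I'll check its lean numerically.

```bash
python3 - <<'E'
from h import *
r=((165+.5)/3.3-.5+170,(106+.5)/3.3-.5+240);b=((181+.5)/3.3-.5+170,(214+.5)/3.3-.5+240)
R=onplane("side",[r],.139)[0];B=onplane("side",[b],.051)[0];print(R,B,np.degrees(np.hypot(*(R-B)[:2])/.088))
E
```

```text
[0.45932114 0.28986612 0.139     ] [0.45730064 0.29275068 0.051     ] 2.2930117701533606
```

Lean is about 2°, well within the limit.

```bash
python3 -c "
from workcell import *
print(job_done())"
```

```text
the job is handed in; nothing more can be done
None
```

I set the long-necked vase down into the larger ring stand and released it, leaning about 2° by the side camera; the other two pots look undisturbed, and I handed the job in at about 10 s without a verdict coming back.

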